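# Hold the locker lid half open for the objective case

### The arm

A 6-joint arm with a two-finger parallel gripper is mounted at the origin on a cart in front of the work surface, level with it; the furniture and walls round the work are solid. World frame = base frame: x ahead of the robot, y to its left, z up, the work surface at z = 0. Lengths are in m, angles in rad, forces in N, time in s.
With the tool pointing down it reaches from about 0.325 to 0.925 m from the base axis. Payload 3.1 kg.
Tool frame: the origin (TCP) lies between the finger pads, 19 mm behind the fingertips; this is the grasp point; y points along the fingers, z is the direction in which the jaws open and shut, and the axes are right-handed (so a half turn about y gives the same grasp; the last joint's range is limited). The gripper opens to 85 mm and grips with 20 to 120 N. Pads are 22 mm wide; open, the fingers measure 114 mm over their backs; the gripper's body (76 mm by 85 mm) begins 54 mm behind the grasp point. The pads swing forward as they close: fully open they stand 13 mm farther back than shut.
Start: joints at [1.052, 0.217, 1.613, -0, 1.311, -0.112], TCP at [0.247, 0.574, 0.25] pointing down, gripper open.
Joint ranges: [-2.75, 2.75], [-0.78, 2.1], [0.31, 2.55], [-1.13, 4.27], [0.13, 2.63], [-2.58, 2.58]. Speed limits (rad/s): [2.79, 2.79, 3.14, 3.14, 3.14, 3.14].

### API

Orientations are given as a rotation vector (axis times angle).
In Python, from bench import sensors, vision, ticket gives the robot as it stands.
- The arm moves only by the shell command python3 -m creep 'ROWS' [FORCE]. ROWS is JSON, one flat list of numbers, 5 for each row, row after row: the shift along the tool's x, y, z in cm, then the turn about the tool's y in rad, then the gripper's target within -1 to 1 (shut at 1, half-way at 0, fully open at -1). A call has exactly 5 rows; each row shifts and turns the pose as measured when the row begins, along the tool's axes as they then stand; what a row does not reach is not made up. A row lasts 1/10 s, in which the tool goes at most 50 mm and 8.59 degrees, less where a joint would pass 70% of its speed; a pose out of reach is approached as far as the arm can. A call is refused whole if a number of a shift passes 5 or a number of a turn 0.15, either way. A call with a gripper value outside its range is refused whole. The fingers move at their own pace and stop on an object; FORCE is the grip in N (left out, the last holds). Time passes only in rows, so rows that do not move let the fingers close, or fill a call up. It gives the time, the measured TCP pose, the force and the opening at its end, in the units of the state.
- sensors.read_state(): the state, without advancing time (a new reading comes with each control period).
- vision.grab_frame(name): name is "scene" or "top" or "wrist"; returns a dict with "image" (384x512x3 uint8, blue, green, red), "depth" (384x512 float32, m along the optical axis (not along the pixel's ray), 0 where there is no reading), "intrinsics" (3x3 intrinsics, pixels), "R" (3x3) and "t" (3): a world point X has camera coordinates R X + t; the wrist camera has in their place "T_tool_cam" (4x4, takes a point from camera to tool coordinates, whose origin is the TCP and whose axes are the tool frame's). Camera axes: x right, y down, z forward; pixel columns grow to the right and rows downward; lengths in m; the calibration is good to about 2 mm. A picture is of the moment at which its call begins: read the wrist's pose just before it.
- ticket.sign_off(): hands the job in, once; it reports no verdict.
Trained networks look in a picture, given as the dict that the camera call returned (one of the last four; its "shot" number tells which), for a name from the list of things; names that differ only in an ending like _2 or _b are one class to them, and where a whole thing is asked for, a point or a joint stands for the part that bears it (a point fixed in the world has none). Each returns a list of dicts, best first, with "conf" (0 to 1); they miss things now and then, are a little off and sometimes report something else, mostly with a low value. They report only what shows in the picture. A call takes as long as a camera call. They do not tell look-alikes from the thing itself.
- vision.find_in(picture, label): "extent" ([left, top, right, bottom] in pixels, round what is visible of it).
- vision.silhouettes(picture, label): "pixels" (384x512 bool, what is visible of it) and "extent" ([left, top, right, bottom] in pixels, round what is visible of it).
The state is a dict: "time": time; "joint_pos": joint angles; "joint_vel": joint speeds; "joint_torque": joint torques, N m; "eef_pos": TCP position; "tool_rot": TCP orientation; "wrist_force": force on the tool from outside, world axes, zero at the start; "moment": the same for the moment, N m; "grip_width": finger opening in m.
Only numpy, scipy, OpenCV 4.12 (cv2) and the standard library are available. Lean on these libraries where they do the work, as an engineer would, in place of code of your own. Each camera call takes 0.05 s, during which the arm holds its last target. There are 200 camera calls.

### The job

A colleague is about to stow the objective case in the bay of the two-bay optics locker that it stands in front of. Lift that bay's lid by its bar handle and hold it at 45 degrees open, keeping the other lid shut and the things on the bench where they stand. The lid falls shut when let go, so finish while still holding it by the handle, steady at that angle.

Things in the scene. Friction and masses are not known exactly. Their poses are not given: they have to be found in the camera images.
- locker: grey sheet-metal locker, fixed, 150 deep (x) x 290 wide (y), 82 high with lids; two bays, each with a flat lid (152 x 141 x 9). Origin on the bench under its centre; x from its front (handles, towards the robot) to its rear, y to its left bay as the robot sees it, z up; the bays meet at y = 0. Lid hinges: axis along y at x = 75, z = 72.5; lids centred on y = +72.5 (left) and -72.5 (right).
- lid_left (a joint): opening angle of the left lid in rad: 0 shut flat, grows as its front rises towards the back, 0.785 is 45 degrees, 1.57 upright, stops at 1.75. Free hinge, no stay: below about 1.5 it falls shut when let go. The lid with its handle weighs 0.27 to 0.5 kg (1.2 to 2.6 N to lift at the bar).
- bar_left (a point): middle of the left lid's bar handle, on the bar's axis: round steel bar 10 mm thick, along the locker's y, straight for 72 mm, an arm at each end joining it to the lid. Shut: 77.5 mm above the bench, 50 mm in front of the locker's front face (47 mm in front of the lid's edge), 200 mm in front of the hinge axis and 5 mm above it. Swings with the lid.
- lid_right (a joint): opening angle of the right lid in rad: 0 shut flat, grows as its front rises towards the back, 0.785 is 45 degrees, 1.57 upright, stops at 1.75. Free hinge, no stay: below about 1.5 it falls shut when let go. The lid with its handle weighs 0.27 to 0.5 kg (1.2 to 2.6 N to lift at the bar).
- bar_right (a point): middle of the right lid's bar handle, on the bar's axis: round steel bar 10 mm thick, along the locker's y, straight for 72 mm, an arm at each end joining it to the lid. Shut: 77.5 mm above the bench, 50 mm in front of the locker's front face (47 mm in front of the lid's edge), 200 mm in front of the hinge axis and 5 mm above it. Swings with the lid.
- objective_case: small upright round case, white inside a clear cover, on a black base, 39 across x 54 high, loose; origin at the centre of its underside. Stands in front of one bay, about 80 to 95 mm before the bar of that bay.
- cover_slips: flat square white cardboard box, 34 x 34 x 14 high, loose; origin at the centre of its underside. Stands in front of the other bay; a bystander.
- timer: cream wind-up lab timer with a round dial on top, 62 x 68 x 46 high, loose; origin at the centre of its underside; a bystander to the right of the locker.
Not all that is in view belongs to the job. Leave any orange or turquoise look-alike of the objective_case alone.

How it is judged:
On the way:
1. the lid of the bay with the objective case in front is being lifted by its handle (((y of objective_case in the frame of locker above 0 m and value of joint lid_left above 0.3 rad and contact force between lid_left and the fingers above 0.7 N) or (y of objective_case in the frame of locker below 0 m and value of joint lid_right above 0.3 rad and contact force between lid_right and the fingers above 0.7 N))), for 0.1 s.
At the end, for the whole second after the job is handed in: The lid behind the objective case is held at 45 degrees +-6, still (under 0.08 rad/s), by the fingers (over 0.7 N, TCP within 60 mm of the bar's middle), touched by no loose thing; the other lid is shut (under 0.05 rad) (((y of objective_case in the frame of locker above 0 m and value of joint lid_left between 0.68 and 0.89 rad and velocity of joint lid_left between -0.08 and 0.08 rad/s and contact force between lid_left and the fingers above 0.7 N and distance between the grasp point and bar_left below 0.06 m and contact force between lid_left and objective_case below 0.2 N and contact force between lid_left and cover_slips below 0.2 N and contact force between lid_left and timer below 0.2 N and value of joint lid_right below 0.05 rad) or (y of objective_case in the frame of locker below 0 m and value of joint lid_right between 0.68 and 0.89 rad and velocity of joint lid_right between -0.08 and 0.08 rad/s and contact force between lid_right and the fingers above 0.7 N and distance between the grasp point and bar_right below 0.06 m and contact force between lid_right and objective_case below 0.2 N and contact force between lid_right and cover_slips below 0.2 N and contact force between lid_right and timer below 0.2 N and value of joint lid_left below 0.05 rad))); the arm keeps its last pose, push and grip.
It fails at once if the other bay's lid is opened (more than 0.1 rad) ((y of objective_case in the frame of locker above 0 m and value of joint lid_right above 0.1 rad) or (y of objective_case in the frame of locker below 0 m and value of joint lid_left above 0.1 rad)).
It fails at once if the objective case is shifted by more than 15 mm (distance of objective_case from where it was at the start of the episode above 0.015 m).
It fails at once if the cover slip box is shifted by more than 15 mm (distance of cover_slips from where it was at the start of the episode above 0.015 m).
It fails at once if the timer is shifted by more than 15 mm (distance of timer from where it was at the start of the episode above 0.015 m).
It also fails if it takes over 32 s, if anything falls off the work surface, if the arm or the gripper's body presses on something with over 40 N, if the wrist force passes 120 N, or if a joint passes its speed limit or range.

## Working session

There is one attempt and no reset: what is moved stays moved. The work goes in short steps, Python scripts to look and compute and a shell command to move; the robot and the scene stay as the last step left them, time stands still between calls to the robot, and variables do not carry over. Pictures are saved under pics/ and viewed, about 8 in all and at most 12, crops included, and the job is handed in when it is done.

```bash
mkdir -p pics; ls
python3 - <<'E'
from bench import sensors, vision
import cv2,numpy as np
s=sensors.read_state();print({k:np.round(v,3).tolist() for k,v in s.items()})
for n in("scene","top"):
    f=vision.grab_frame(n);cv2.imwrite(f"pics/{n}0.png",f["image"])
    K,R,t=f["intrinsics"],f["R"],f["t"]
    for l in("locker","objective_case","cover_slips","timer","bar_left","bar_right"):
        for d in vision.silhouettes(f,l)[:3]:
            m=d["pixels"]&(f["depth"]>0);v,u=np.nonzero(m);z=f["depth"][m]
            P=(np.linalg.inv(K)@np.stack([u*z,v*z,z])-np.reshape(t,(3,1))).T@R if 0 else (R.T@(np.linalg.inv(K)@np.stack([u*z,v*z,z])-np.reshape(t,(3,1)))).T
            if len(P): print(n,l,round(d["conf"],2),np.round(d["extent"]),len(P),"med",np.median(P,0).round(3),"p2",np.percentile(P,2,0).round(3),"p98",np.percentile(P,98,0).round(3))
E
```

```text
pics
{'time': 0.0, 'joint_pos': [1.052, 0.218, 1.615, -0.0, 1.311, -0.112], 'joint_vel': [-0.001, -0.001, -0.001, -0.001, -0.001, -0.001], 'joint_torque': [-0.002, -39.686, -30.384, -0.0, 0.01, -0.0], 'eef_pos': [0.247, 0.573, 0.249], 'tool_rot': [-1.549, 0.32, -0.319], 'wrist_force': [-0.584, 0.319, 1.039], 'moment': [0.058, -0.023, 0.041], 'grip_width': 0.086}
scene locker 0.78 [201. 164. 290. 276.] 7338 med [0.654 0.075 0.081] p2 [ 0.537 -0.095  0.009] p98 [0.736 0.187 0.086]
scene objective_case 0.8 [303. 179. 321. 202.] 274 med [ 0.439 -0.009  0.044] p2 [ 0.418 -0.035 -0.002] p98 [0.454 0.    0.056]
scene objective_case 0.68 [274. 151. 285. 170.] 211 med [ 0.504 -0.126  0.047] p2 [ 0.487 -0.151  0.006] p98 [ 0.519 -0.118  0.057]
scene objective_case 0.56 [297. 156. 312. 182.] 256 med [ 0.446 -0.085  0.044] p2 [ 0.425 -0.111  0.002] p98 [ 0.461 -0.076  0.057]
scene cover_slips 0.47 [309. 232. 322. 252.] 183 med [0.453 0.128 0.013] p2 [ 0.435  0.106 -0.002] p98 [0.47  0.144 0.019]
scene timer 0.65 [283. 110. 312. 134.] 383 med [ 0.423 -0.282  0.026] p2 [ 0.386 -0.314  0.004] p98 [
[... 544 characters left out ...]
0. 253. 256. 272.] 224 med [ 0.435 -0.018  0.054] p2 [ 0.418 -0.036  0.01 ] p98 [ 0.452 -0.001  0.058]
top cover_slips 0.72 [177. 252. 197. 272.] 203 med [0.451 0.125 0.015] p2 [0.435 0.109 0.011] p98 [0.467 0.142 0.019]
top timer 0.76 [348. 254. 381. 286.] 765 med [ 0.419 -0.287  0.03 ] p2 [ 0.385 -0.323  0.003] p98 [ 0.454 -0.256  0.048]
top bar_left 0.79 [156. 131. 224. 221.] 4468 med [0.651 0.114 0.083] p2 [0.539 0.045 0.003] p98 [0.735 0.182 0.087]
top bar_right 0.62 [220. 135. 284. 228.] 4332 med [ 0.641 -0.031  0.083] p2 [ 0.528 -0.1    0.077] p98 [0.723 0.037 0.088]
top bar_right 0.58 [156. 132. 284. 227.] 9277 med [0.644 0.041 0.083] p2 [ 0.534 -0.096  0.025] p98 [0.734 0.177 0.087]
```

Run:
```python
import cv2
a=cv2.imread("pics/top0.png")[120:300,140:400];cv2.imwrite("pics/top0c.png",cv2.resize(a,None,fx=3,fy=3,interpolation=cv2.INTER_CUBIC))
```

```text
(no output)
```

View pics/top0c.png

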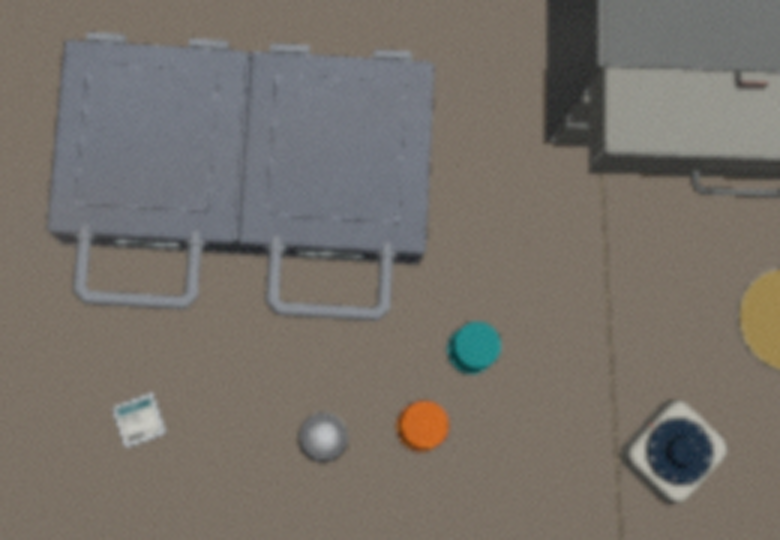

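View pics/scene0.png

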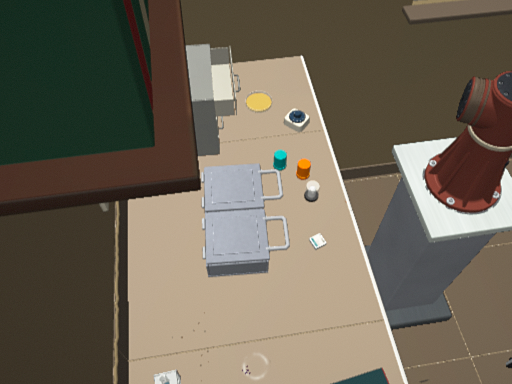

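The picture shows the true case (white/clear) at crop (323,437), in front of the right bay. The orange and turquoise look-alikes are to its right and the slips box at (138,420) is in front of the left bay. The right bar runs from (272,308) to (385,312).

```bash
cat > h.py <<'E'
from bench import sensors, vision
import numpy as np
from scipy.spatial.transform import Rotation as Ro
def ray(f,u,v,z,R=None,t=None):
    R=f["R"];t=np.ravel(f["t"]);c=-R.T@t;d=R.T@np.linalg.inv(f["intrinsics"])@[u,v,1];return c+d*(z-c[2])/d[2]
def tool():
    s=sensors.read_state();return s,np.array(s["eef_pos"]),Ro.from_rotvec(s["tool_rot"]).as_matrix()
E
python3 - <<'E'
from h import *
f=vision.grab_frame("top")
for n,(u,v) in dict(rbarL=(272,309),rbarM=(330,311),rbarR=(385,313),lbarM=(137,298),lbarL=(80,296),lbarR=(195,301)).items(): print(n,ray(f,140+u/3,120+v/3,.0775).round(4))
for n,(u,v) in dict(fl=(50,233),fm=(240,243),fr=(425,253),bl=(66,42),br=(433,65)).items(): print(n,ray(f,140+u/3,120+v/3,.082).round(4))
s,p,R=tool();print(p,R.round(3))
E
```

```text
rbarL [0.5287 0.0179 0.0775]
rbarM [ 0.5264 -0.0257  0.0775]
rbarR [ 0.5242 -0.067   0.0775]
lbarM [0.5389 0.1192 0.0775]
lbarL [0.5412 0.1619 0.0775]
lbarR [0.5358 0.0756 0.0775]
fl [0.5888 0.1843 0.082 ]
fm [0.5787 0.0413 0.082 ]
fr [ 0.5686 -0.0982  0.082 ]
bl [0.7384 0.1743 0.082 ]
br [ 0.7155 -0.109   0.082 ]
[0.24728179 0.5740266  0.25005389] [[ 0.918  0.     0.396]
 [-0.396  0.     0.918]
 [-0.    -1.     0.   ]]
```

```bash
python3 -m creep '[3.3,0,-2.9,0.083,0, 3.5,0,-2.6,0.083,0, 3.7,0,-2.4,0.083,0, 3.9,0,-2.0,0.083,0, 4.0,0,-1.7,0.083,0]' 30
cat > goal.py <<'E'
import sys
from h import *
g=np.array([float(a) for a in sys.argv[1:4]]);s,p,R=tool()
d=g-p;h=np.degrees(np.arctan2(R[1,2],R[0,2]))
print("t",round(s["time"],2),"p",p.round(4),"zhead",h.round(1),"turn left",np.radians(h+4.3).round(3),"tool cm",(R.T@d*100).round(2),"w",round(s["grip_width"],4),"F",np.round(s["wrist_force"],1))
print("q",np.round(s["joint_pos"],2))
E
python3 goal.py .525 -.025 .2
```

```text
time: 1.25
eef_pos: [0.3397, 0.3742, 0.2499]
tool_rot: [-1.468, 0.646, -0.647]
wrist_force: [0.7, -0.2, 0.4]
grip_width: 0.0425
t 1.25 p [0.3397 0.3742 0.2499] zhead 42.6 turn left 0.818 tool cm [ 41.95   4.88 -13.37] w 0.0425 F [ 0.7 -0.2  0.4]
q [ 0.69 -0.04  1.89  0.    1.29 -0.05]
```

```bash
python3 -m creep '[4.2,0.5,-1.3,0.082,0, 4.3,0.5,-1.0,0.082,0, 4.4,0.5,-0.6,0.082,0, 4.4,0.5,-0.3,0.082,0, 4.4,0.5,0.1,0.082,0]' >/dev/null
python3 -m creep '[4.4,0.5,0.4,0.082,0, 4.3,0.5,0.8,0.082,0, 4.3,0.5,1.2,0.082,0, 4.1,0.5,1.5,0.082,0, 4.0,0.5,1.8,0.082,0]' >/dev/null
python3 goal.py .525 -.025 .2
```

```text
t 2.25 p [ 0.5266 -0.0445  0.2025] zhead -6.4 turn left -0.036 tool cm [-1.92  0.26 -0.38] w 0.0427 F [1.5 0.4 0.4]
q [-0.22  0.05  1.89  0.01  1.18 -0.12]
```

```bash
python3 -m creep '[0,0,0,0,0, -1.9,0,-0.4,-0.036,0, 0,0,0,0,0, 0,0,0,0,0, 0,0,0,0,0]' >/dev/null
python3 goal.py .525 -.025 .2
python3 - <<'E'
from h import *
import cv2
s,p,R=tool();f=vision.grab_frame("wrist");im=f["image"].copy();K=f["intrinsics"];T=f["T_tool_cam"]
T=np.array(T)
def proj(X):
    c=np.linalg.inv(T)@np.r_[R.T@(np.array(X)-p),1];q=K@c[:3];return q[:2]/q[2]
ly=np.array([.075,.997,0])
for k in(-.036,0,.036):
    q=proj(np.array([.525,-.025,.0775])+k*ly);print(q.round(0));cv2.circle(im,tuple(int(a) for a in q),4,(0,0,255),1)
# bar points from depth: z within 0.07..0.085 and x between case & lid
z=f["depth"];v,u=np.nonzero(z>0);zz=z[v,u]
P=(np.linalg.inv(K)@np.stack([u*zz,v*zz,zz])).T
W=(P@T[:3,:3].T+T[:3,3])@R.T+p
m=(W[:,2]>.07)&(W[:,2]<.09)&(W[:,0]>.505)&(W[:,0]<.545)&(W[:,1]>-.05)&(W[:,1]<.0)
print(m.sum(),np.median(W[m],0),np.percentile(W[m],[5,95],axis=0).round(4),np.polyfit(W[m,1],W[m,0],1))
m=(W[:,2]>.07)&(W[:,2]<.09)&(W[:,0]>.500)&(W[:,0]<.538)
print(np.percentile(W[m],[1,99],axis=0).round(4))
cv2.imwrite("pics/w1.png",im)
E
```

```text
t 2.75 p [ 0.5256 -0.0269  0.2026] zhead -4.4 turn left -0.002 tool cm [-0.19  0.26 -0.08] w 0.0423 F [ 0.5 -0.  -0.7]
q [-0.19  0.04  1.9   0.01  1.18 -0.12]
[250. 234.]
[250. 191.]
[250. 144.]
821 [ 0.52738567 -0.02438682  0.08201869] [[ 0.5225 -0.0475  0.0794]
 [ 0.5323 -0.0024  0.0835]] [0.07968733 0.5293544 ]
[[ 0.5211 -0.0668  0.0783]
 [ 0.5378  0.105   0.0841]]
```

View pics/w1.png

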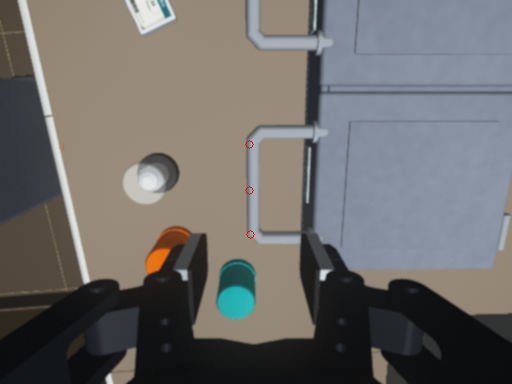

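```bash
python3 -m creep '[-0.2,3.5,0.2,0,0, 0,3.5,0,0,0, 0,3.0,0,0,0, 0,2.2,0,0,0, 0,0,0,0,0]' >/dev/null
python3 goal.py .5274 -.0244 .078
```

```text
t 3.3 p [ 0.5329 -0.0215  0.081 ] zhead -4.1 turn left 0.004 tool cm [ 0.33  0.29 -0.54] w 0.0423 F [-1.3 -0.1 -0.8]
q [-0.18  0.22  1.96  0.01  0.93 -0.11]
```

```bash
python3 -m creep '[0.3,0.3,-0.5,0,0, 0,0,0,0,0, 0,0,0,0,1, 0,0,0,0,1, 0,0,0,0,1]' 40 >/dev/null
python3 goal.py .5274 -.0244 .078
```

```text
t 3.8 p [ 0.5274 -0.0239  0.0817] zhead -4.0 turn left 0.006 tool cm [ 0.05  0.37 -0.  ] w 0.0085 F [-4.5 -0.5 -1.5]
q [-0.18  0.21  1.97  0.01  0.93 -0.12]
```

```bash
python3 -m creep '[0,-2.0,0.15,0,1, 0,-2.0,0.35,0,1, 0,-1.9,0.55,0,1, 0,0,0,0,1, 0,0,0,0,1]' >/dev/null
python3 goal.py .5378 -.025 .1404
python3 - <<'E'
from h import *
import cv2
for n in("wrist","top"):
    f=vision.grab_frame(n);im=f["image"]
    if n=="top": im=cv2.resize(im[120:300,140:400],None,fx=2.13,fy=2.13)
    else: a=im
cv2.imwrite("pics/l1.png",cv2.resize(np.vstack([a[:,:],cv2.resize(im,(512,354))]),(400,576)))
E
```

```text
t 4.3 p [ 0.5387 -0.0248  0.1446] zhead -4.1 turn left 0.003 tool cm [ 0.03  0.42 -0.1 ] w 0.0086 F [ 0.7  0.8 -3.3]
q [-0.18  0.13  1.92  0.01  1.05 -0.12]
```

View pics/l1.png

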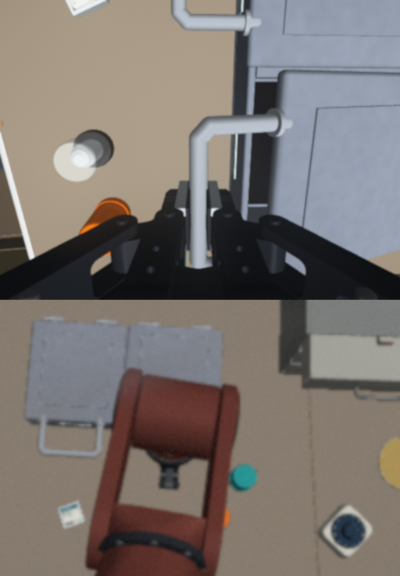

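```bash
python3 -m creep '[0,-1.85,0.7,0,1, 0,-1.8,0.9,0,1, 0,-1.7,1.1,0,1, 0,-1.55,1.25,0,1, 0,-1.2,1.15,0,1]' >/dev/null
python3 -m creep '[0,0,0,0,1, 0,0,0,0,1, 0,0,0,0,1, 0,0,0,0,1, 0,0,0,0,1]' >/dev/null
python3 goal.py .5892 -.0287 .2218
python3 - <<'E'
from h import *
import cv2
s,p,R=tool();f=vision.grab_frame("wrist");cv2.imwrite("pics/l2.png",f["image"])
z=f["depth"];K=f["intrinsics"];T=np.array(f["T_tool_cam"]);v,u=np.nonzero(z>0);zz=z[v,u]
W=((np.linalg.inv(K)@np.stack([u*zz,v*zz,zz])).T@T[:3,:3].T+T[:3,3])@R.T+p
th=-.075;L=(W[:,:2]-[.5274,-.0244])@np.array([[np.cos(th),-np.sin(th)],[np.sin(th),np.cos(th)]]) # locker x,y from shut bar
# lid surface: right lid y in -70..70, beyond bar
m=(L[:,0]>.09)&(L[:,0]<.2)&(abs(L[:,1])<.06)&(W[:,2]>.085)
c=np.polyfit(L[m,0],W[m,2],1);print(m.sum(),"lid angle",-np.arctan(c[0]),"resid",np.std(W[m,2]-np.polyval(c,L[m,0])))
m=(L[:,0]>.06)&(L[:,0]<.2)&(L[:,1]>.09)&(L[:,1]<.2)&(W[:,2]>.06)
c=np.polyfit(L[m,0],W[m,2],1);print(m.sum(),"left lid angle",-np.arctan(c[0]),np.median(W[m,2]))
E
```

```text
t 5.4 p [ 0.5812 -0.0281  0.2164] zhead -4.2 turn left 0.002 tool cm [ 0.   -0.53  0.81] w 0.0083 F [-2.5  1.1  1.2]
q [-0.17  0.15  1.76  0.01  1.22 -0.11]
24502 lid angle 1.0266220907564492 resid 0.03756620709054785
13861 left lid angle 0.0028952905023768238 0.08291538443103691
```

View pics/l2.png

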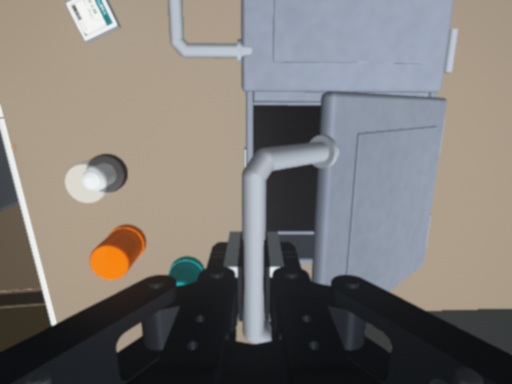

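```bash
cat > ang.py <<'E'
from h import *
s,p,R=tool();f=vision.grab_frame("wrist")
z=f["depth"];K=f["intrinsics"];T=np.array(f["T_tool_cam"])
def pts(u0,u1,v0,v1):
    v,u=np.mgrid[v0:v1,u0:u1];u=u.ravel();v=v.ravel();zz=z[v,u];k=zz>0
    return ((np.linalg.inv(K)@np.stack([u*zz,v*zz,zz])[:,k]).T@T[:3,:3].T+T[:3,3])@R.T+p
W=pts(362,420,145,260);n=np.linalg.svd(W-W.mean(0))[2][2] if 0 else np.linalg.eigh(np.cov(W.T))[1][:,0]
n*=np.sign(n[2]);print("t",s["time"],"n",n.round(3),"angle",np.arccos(n[2]).round(3),"resid",np.std((W-W.mean(0))@n).round(4))
B=pts(250,262,175,225);print("bar pts",np.median(B,0).round(4),"tcp",p.round(4),"F",np.round(s["wrist_force"],2),"tau",np.round(s["moment"],2),"w",s["grip_width"],"qd",np.abs(s["joint_vel"]).max().round(4))
E
python3 ang.py
```

```text
t 5.45 n [ 0.664 -0.052  0.746] angle 0.729 resid 0.0003
bar pts [0.5841 0.0013 0.2144] tcp [ 0.5812 -0.028   0.2163] F [-2.37  0.47  0.06] tau [0.01 0.44 0.02] w 0.00829346120360794 qd 0.0053
```

```bash
python3 -m creep '[0,-0.5,0.45,0,1, 0,-0.5,0.45,0,1, 0,0,0,0,1, 0,0,0,0,1, 0,0,0,0,1]' >/dev/null; python3 ang.py; python3 -m creep '[0,0,0,0,1, 0,0,0,0,1, 0,0,0,0,1, 0,0,0,0,1, 0,0,0,0,1]' >/dev/null; python3 ang.py
```

```text
t 6.0 n [ 0.775 -0.081  0.627] angle 0.894 resid 0.0036
bar pts [0.5935 0.0006 0.2239] tcp [ 0.5906 -0.0288  0.2259] F [-1.66 -0.43 -0.6 ] tau [ 0.05  0.39 -0.08] w 0.008231211321057344 qd 0.0058
t 6.55 n [ 0.771 -0.082  0.631] angle 0.888 resid 0.0035
bar pts [0.5932 0.0006 0.2236] tcp [ 0.5903 -0.0288  0.2256] F [-1.51 -0.47 -1.19] tau [ 0.07  0.41 -0.07] w 0.008339857445612364 qd 0.0022
```

```bash
sed -i 's/pts(362,420,145,260)/pts(362,405,150,235)/' ang.py; python3 ang.py
python3 - <<'E'
from h import *
import cv2
f=vision.grab_frame("wrist");cv2.imwrite("pics/l3.png",f["image"])
f=vision.grab_frame("scene");cv2.imwrite("pics/s3.png",cv2.resize(f["image"][90:290,180:380],(600,600)))
for l in("objective_case","cover_slips","timer"):
    print(l,[(round(d["conf"],2),np.round(d["extent"]).tolist()) for d in vision.find_in(f,l)[:3]])
E
```

```text
t 6.6 n [ 0.71  -0.055  0.702] angle 0.793 resid 0.0003
bar pts [0.5932 0.0006 0.2236] tcp [ 0.5903 -0.0288  0.2256] F [-1.69  0.86 -0.6 ] tau [ 0.03  0.34 -0.01] w 0.008192497911184952 qd 0.0015
objective_case [(0.76, [274.0, 148.0, 289.0, 168.0]), (0.74, [297.0, 156.0, 311.0, 180.0]), (0.69, [305.0, 181.0, 320.0, 202.0])]
cover_slips [(0.62, [311.0, 234.0, 322.0, 250.0]), (0.23, [202.0, 205.0, 294.0, 265.0])]
timer [(0.93, [281.0, 109.0, 309.0, 132.0])]
```

View pics/s3.png

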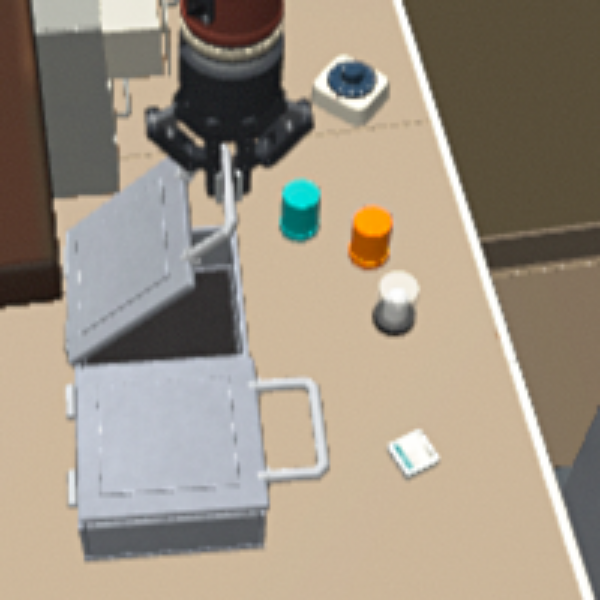

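The right lid is open at about 45° (0.793 rad) and gripped by its bar. The left lid is shut, and the case at (395,302), the slips box at (413,453) and the timer at (350,88) have not moved. I'm handing in.

```bash
python3 -c "
from bench import ticket;print(ticket.sign_off())"
```

```text
the job is handed in; nothing more can be done
None
```

I lifted the right bay's lid by its bar handle and handed the job in at about 6.7 s with the gripper still holding it. The white/clear objective case stands in front of that bay.

- **Lid angle:** a plane fit to the wrist camera's depth gave 0.793 rad, about 45.4° (residual 0.3 mm). The arm was still, with joint speeds under 0.003 rad/s.
- **Grip:** the grip force is 40 N. The fingers read 8.2 mm open on the 10 mm bar, slightly under its diameter, but the pictures show the bar between the pads. The grasp point is roughly 7 mm above the bar's axis.
- **Everything else:** the left lid measured 0.003 rad, so it is shut. That was taken just before the last small lift, and it still looked shut in the final picture. The case, the cover slip box and the timer were where they started, to within 2–3 pixels in the scene camera. I did not touch the orange and turquoise look-alikes.
- **Check that disagreed:** two earlier readings gave 0.89 rad, with a poor fit (3.6 mm residual). I put this down to the measuring window reaching past the lid's edge. A narrower window gave 0.793 rad, which matches the distance the bar had moved.

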